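Find the full tin by weight

ROBOT

A 6-joint arm with a two-finger parallel gripper is mounted at the origin on a cart in front of the work surface, level with it; the furniture and walls round the work are solid. World frame = base frame: x ahead of the robot, y to its left, z up, the work surface at z = 0. Lengths are in m, angles in rad, forces in N, time in s.
With the tool pointing down it reaches from about 0.375 to 0.975 m from the base axis. Payload 3.8 kg.
Tool frame: the origin (TCP) lies midway between the tips of the shut fingers; the grasp point (between the pads) lies 19 mm behind it (bot.grip_point_offset is the z of the grasp point in the tool frame, in m); z points along the fingers, y is the line along which they close (so a half turn about z gives the same grasp; the last joint's range is limited). The gripper opens to 85 mm and grips with 20 to 120 N. Pads are 22 mm wide; open, the fingers measure 114 mm over their backs; the gripper's body (76 mm by 85 mm) begins 54 mm behind the grasp point. The pads swing forward as they close: fully open they stand 13 mm farther back than shut.
Start: joints at [1.287, 0.264, 1.604, -0, 1.274, -0.037], TCP at [0.165, 0.655, 0.231] pointing down, gripper open.
Joint ranges: [-2.63, 2.63], [-0.94, 2.18], [0.31, 2.57], [-1.31, 4.45], [0, 2.66], [-2.55, 2.55]. Speed limits (rad/s): [2.57, 2.57, 3.14, 3.14, 3.14, 3.14].

INTERFACE

Orientations are given as a rotation vector (axis times angle).
In Python, from workcell import sensors, optics, order, bot gives the robot as it stands.
- The arm moves only by the tool play_rows, never from a script. Its argument "commands" is a list of rows, each a list of 6 numbers: the shift along the tool's x, y, z in cm, then the turn, a rotation vector about the tool's x, y, z in rad. In form: [[dx, dy, dz, wx, wy, wz], ...]. A call has 1 to 5 rows; each row shifts and turns the commanded pose from where the row before left it, along the tool's axes as they then stand; what a row does not reach is not made up. A row lasts 1/12 s, in which the tool goes at most 41.7 mm and 7.16 degrees, less where a joint would pass 70% of its speed; a pose out of reach is approached as far as the arm can. A call with a gripper value outside its range is refused whole. "grip" is the closure, from 0 (fully open) to 1 (shut), set as the call begins (left out, the last holds). The fingers move at their own pace and stop on an object; "force" is the grip in N (left out, the last holds). Time passes only in rows, so rows that do not move let the fingers close. It gives the time, the measured TCP pose, the force, the opening and the grip force at its end, in the units of the state.
- sensors.read_state(): the state, without advancing time (a new reading comes with each control period).
- optics.read_camera(name): name is "scene" or "top" or "wrist"; returns the picture (384x512x3 uint8, red, green, blue); there is no depth.
- optics.camera_info(name): a dict with "mtx" (3x3 intrinsics, pixels), "R" (3x3) and "t" (3): a world point X has camera coordinates R X + t. Camera axes: x right, y down, z forward; pixel columns grow to the right and rows downward; lengths in m; the calibration is good to about 2 mm. A picture is of the moment at which its call begins: read the wrist's pose just before it. camera_info takes no time and is no camera call; for the wrist camera it gives the pose at the moment of the call.
- order.finish_job(): hands the job in; it is judged then, once.
The state is a dict: "time": time; "q": joint angles; "joint_vel": joint speeds; "joint_torque": joint torques, N m; "tool_pos": TCP position; "tcp_rot": TCP orientation; "wrist_force": force on the tool from outside, world axes, zero at the start; "torque": the same for the moment, N m; "width": opening from 0.0 (shut) to 1.0 (fully open); "grip_force": force on a finger pad.
Only numpy, scipy, OpenCV 4.12 (cv2) and the standard library are available. Lean on these libraries where they do the work, as an engineer would, in place of code of your own. Each camera call takes 0.05 s, during which the arm holds its last target. There are 200 camera calls.

TASK

One of these three identical closed tins on the cooktop is full and the other two are nearly empty: lift them to find out by weight which is which. Put the two nearly empty ones away upright in the wooden holder, one to a well, fully down and let go, then pick up the full one and hold it up for me, upright, a good 20 cm above the cooktop, and finish while still holding it there. Don't tip any tin over and leave the lemon, the shaker and the wooden spoon where they are.

Things in the scene. Friction and masses are not known exactly. Their poses are not given: they have to be found in the camera images.
- tin_a_mid (a point): one of three look-alike closed round tins: blue, white paper band, brass-coloured lid (stays shut), 60 mm diameter, 100 mm tall, upright on the glass cooktop (z = 0). Point: its centre, 50 mm above its foot; z is its upright axis. Any of the three may be the full one: full 0.38 to 0.54 kg in all, nearly empty 0.12 to 0.17 kg. What is inside may shift a few mm
- tin_b_mid (a point): one of three look-alike closed round tins: blue, white paper band, brass-coloured lid (stays shut), 60 mm diameter, 100 mm tall, upright on the glass cooktop (z = 0). Point: its centre, 50 mm above its foot; z is its upright axis. Any of the three may be the full one: full 0.38 to 0.54 kg in all, nearly empty 0.12 to 0.17 kg. What is inside may shift a few mm
- tin_c_mid (a point): one of three look-alike closed round tins: blue, white paper band, brass-coloured lid (stays shut), 60 mm diameter, 100 mm tall, upright on the glass cooktop (z = 0). Point: its centre, 50 mm above its foot; z is its upright axis. Any of the three may be the full one: full 0.38 to 0.54 kg in all, nearly empty 0.12 to 0.17 kg. What is inside may shift a few mm
- rack: solid oak tin holder, a low block 266 mm long (its x), 102 mm wide (its y), 32 mm high, fixed on the cooktop, with three round wells in a row along its x, 80 mm apart. Origin: centre of its underside; z up
- well_0 (a point): centre of the flat floor of one of the three round wells of the oak holder, 10 mm above the cooktop; well 67 mm diameter, 22 mm deep, with a small chamfer (at x = -80 mm of the holder)
- well_1 (a point): centre of the flat floor of one of the three round wells of the oak holder, 10 mm above the cooktop; well 67 mm diameter, 22 mm deep, with a small chamfer (the middle one)
- well_2 (a point): centre of the flat floor of one of the three round wells of the oak holder, 10 mm above the cooktop; well 67 mm diameter, 22 mm deep, with a small chamfer (at x = +80 mm of the holder)
- lemon: yellow lemon, 71x53x51 mm, on the worktop left of the cooktop; bystander, origin at its underside
- pepper: small glass shaker with grey top (the one nearer the tins), 44 mm across, 90 mm tall, on the cooktop behind the tins; bystander, origin at its underside
- wooden_spoon: wooden spoon, 310x47x14 mm, lying across the back of the cooktop; bystander, origin at its underside
Mind the look-alikes: they are no part of the job. Leave any green look-alike of the part that bears tin_a_mid alone. What is shaped like the part that bears tin_c_mid but green is not meant.

How it is judged:
On the way, in this order (a step that is already met when the one before it is completed fails the run):
1. one nearly empty tin stands fully down in a well of the holder, let go ((((horizontal distance between tin_a_mid and well_0 below 0.006 m or horizontal distance between tin_a_mid and well_1 below 0.006 m or horizontal distance between tin_a_mid and well_2 below 0.006 m) and z of tin_a_mid in the frame of rack below 0.065 m and angle between tin_a_mid's own z axis and vertical below 0.1 rad and contact force between tin_a and the fingers below 0.1 N and contact force between tin_a and rack between 0.6 and 2.7 N) or ((horizontal distance between tin_b_mid and well_0 below 0.006 m or horizontal distance between tin_b_mid and well_1 below 0.006 m or horizontal distance between tin_b_mid and well_2 below 0.006 m) and z of tin_b_mid in the frame of rack below 0.065 m and angle between tin_b_mid's own z axis and vertical below 0.1 rad and contact force between tin_b and the fingers below 0.1 N and contact force between tin_b and rack between 0.6 and 2.7 N) or ((horizontal distance between tin_c_mid and well_0 below 0.006 m or horizontal distance between tin_c_mid and well_1 below 0.006 m or horizontal distance between tin_c_mid and well_2 below 0.006 m) and z of tin_c_mid in the frame of rack below 0.065 m and angle between tin_c_mid's own z axis and vertical below 0.1 rad and contact force between tin_c and the fingers below 0.1 N and contact force between tin_c and rack between 0.6 and 2.7 N))), for 0.2 s.
2. both nearly empty tins stand fully down in wells of their own, let go (((((horizontal distance between tin_b_mid and well_0 below 0.006 m or horizontal distance between tin_b_mid and well_1 below 0.006 m or horizontal distance between tin_b_mid and well_2 below 0.006 m) and z of tin_b_mid in the frame of rack below 0.065 m and angle between tin_b_mid's own z axis and vertical below 0.1 rad and contact force between tin_b and the fingers below 0.1 N and contact force between tin_b and rack between 0.6 and 2.7 N) and ((horizontal distance between tin_c_mid and well_0 below 0.006 m or horizontal distance between tin_c_mid and well_1 below 0.006 m or horizontal distance between tin_c_mid and well_2 below 0.006 m) and z of tin_c_mid in the frame of rack below 0.065 m and angle between tin_c_mid's own z axis and vertical below 0.1 rad and contact force between tin_c and the fingers below 0.1 N and contact force between tin_c and rack between 0.6 and 2.7 N)) or (((horizontal distance between tin_a_mid and well_0 below 0.006 m or horizontal distance between tin_a_mid and well_1 below 0.006 m or horizontal distance between tin_a_mid and well_2 below 0.006 m) and z of tin_a_mid in the frame of rack below 0.065 m and angle between tin_a_mid's own z axis and vertical below 0.1 rad and contact force between tin_a and the fingers below 0.1 N and contact force between tin_a and rack between 0.6 and 2.7 N) and ((horizontal distance between tin_c_mid and well_0 below 0.006 m or horizontal distance between tin_c_mid and well_1 below 0.006 m or horizontal distance between tin_c_mid and well_2 below 0.006 m) and z of tin_c_mid in the frame of rack below 0.065 m and angle between tin_c_mid's own z axis and vertical below 0.1 rad and contact force between tin_c and the fingers below 0.1 N and contact force between tin_c and rack between 0.6 and 2.7 N)) or (((horizontal distance between tin_a_mid and well_0 below 0.006 m or horizontal distance between tin_a_mid and well_1 below 0.006 m or horizontal distance between tin_a_mid and well_2 below 0.006 m) and z of tin_a_mid in the frame of rack below 0.065 m and angle between tin_a_mid's own z axis and vertical below 0.1 rad and contact force between tin_a and the fingers below 0.1 N and contact force between tin_a and rack between 0.6 and 2.7 N) and ((horizontal distance between tin_b_mid and well_0 below 0.006 m or horizontal distance between tin_b_mid and well_1 below 0.006 m or horizontal distance between tin_b_mid and well_2 below 0.006 m) and z of tin_b_mid in the frame of rack below 0.065 m and angle between tin_b_mid's own z axis and vertical below 0.1 rad and contact force between tin_b and the fingers below 0.1 N and contact force between tin_b and rack between 0.6 and 2.7 N)))), for 0.2 s.
At the end, for the whole second after the job is handed in: Two tins stand released in wells: centred within 6 mm, fully down (centre under 65 mm above the holder's foot), tilt under 0.1 rad, each bearing on it with 0.6 to 2.7 N (nearly empty). The full tin is held still by the fingers alone, centre above 0.18 m, tilt under 0.25 rad (((height (world z) of tin_a_mid above 0.18 m and angle between tin_a_mid's own z axis and vertical below 0.25 rad and contact force between tin_a and the fingers above 1 N and linear speed of tin_a below 0.03 m/s and contact force between tin_a and rack below 0.1 N and contact force between tin_a and tin_b below 0.1 N and contact force between tin_a and tin_c below 0.1 N and ((horizontal distance between tin_b_mid and well_0 below 0.006 m or horizontal distance between tin_b_mid and well_1 below 0.006 m or horizontal distance between tin_b_mid and well_2 below 0.006 m) and z of tin_b_mid in the frame of rack below 0.065 m and angle between tin_b_mid's own z axis and vertical below 0.1 rad and contact force between tin_b and the fingers below 0.1 N and contact force between tin_b and rack between 0.6 and 2.7 N) and ((horizontal distance between tin_c_mid and well_0 below 0.006 m or horizontal distance between tin_c_mid and well_1 below 0.006 m or horizontal distance between tin_c_mid and well_2 below 0.006 m) and z of tin_c_mid in the frame of rack below 0.065 m and angle between tin_c_mid's own z axis and vertical below 0.1 rad and contact force between tin_c and the fingers below 0.1 N and contact force between tin_c and rack between 0.6 and 2.7 N)) or (height (world z) of tin_b_mid above 0.18 m and angle between tin_b_mid's own z axis and vertical below 0.25 rad and contact force between tin_b and the fingers above 1 N and linear speed of tin_b below 0.03 m/s and contact force between tin_b and rack below 0.1 N and contact force between tin_b and tin_a below 0.1 N and contact force between tin_b and tin_c below 0.1 N and ((horizontal distance between tin_a_mid and well_0 below 0.006 m or horizontal distance between tin_a_mid and well_1 below 0.006 m or horizontal distance between tin_a_mid and well_2 below 0.006 m) and z of tin_a_mid in the frame of rack below 0.065 m and angle between tin_a_mid's own z axis and vertical below 0.1 rad and contact force between tin_a and the fingers below 0.1 N and contact force between tin_a and rack between 0.6 and 2.7 N) and ((horizontal distance between tin_c_mid and well_0 below 0.006 m or horizontal distance between tin_c_mid and well_1 below 0.006 m or horizontal distance between tin_c_mid and well_2 below 0.006 m) and z of tin_c_mid in the frame of rack below 0.065 m and angle between tin_c_mid's own z axis and vertical below 0.1 rad and contact force between tin_c and the fingers below 0.1 N and contact force between tin_c and rack between 0.6 and 2.7 N)) or (height (world z) of tin_c_mid above 0.18 m and angle between tin_c_mid's own z axis and vertical below 0.25 rad and contact force between tin_c and the fingers above 1 N and linear speed of tin_c below 0.03 m/s and contact force between tin_c and rack below 0.1 N and contact force between tin_c and tin_a below 0.1 N and contact force between tin_c and tin_b below 0.1 N and ((horizontal distance between tin_a_mid and well_0 below 0.006 m or horizontal distance between tin_a_mid and well_1 below 0.006 m or horizontal distance between tin_a_mid and well_2 below 0.006 m) and z of tin_a_mid in the frame of rack below 0.065 m and angle between tin_a_mid's own z axis and vertical below 0.1 rad and contact force between tin_a and the fingers below 0.1 N and contact force between tin_a and rack between 0.6 and 2.7 N) and ((horizontal distance between tin_b_mid and well_0 below 0.006 m or horizontal distance between tin_b_mid and well_1 below 0.006 m or horizontal distance between tin_b_mid and well_2 below 0.006 m) and z of tin_b_mid in the frame of rack below 0.065 m and angle between tin_b_mid's own z axis and vertical below 0.1 rad and contact force between tin_b and the fingers below 0.1 N and contact force between tin_b and rack between 0.6 and 2.7 N)))); the arm keeps its last pose, push and grip.
It fails at once if a tin is tipped over (more than 0.6 rad) (angle between any of tin_a_mid, tin_b_mid, tin_c_mid's own z axis and vertical above 0.6 rad).
It fails at once if the lemon is disturbed (moved more than 3 cm) (distance of lemon from where it was at the start of the episode above 0.03 m).
It fails at once if the shaker is disturbed (moved more than 3 cm) (distance of pepper from where it was at the start of the episode above 0.03 m).
It fails at once if the wooden spoon is disturbed (moved more than 3 cm) (distance of wooden_spoon from where it was at the start of the episode above 0.03 m).
It also fails if it takes over 72 s, if anything falls off the work surface, if the arm or the gripper's body presses on something with over 40 N, if the wrist force passes 120 N, or if a joint passes its speed limit or range.

## Working session

There is one attempt and no reset: what is moved stays moved. The work goes in short steps, Python scripts to look and compute and a tool call to move; the robot and the scene stay as the last step left them, time stands still between calls to the robot, and variables do not carry over. Pictures are saved under pics/ and viewed, at most 10 in all, crops included, and the job is handed in when it is done.

Besides the shell and the picture viewer there is one more tool, called after "Call:" as name(argument=value, ...) on one line, values as JSON. play_rows: Moves the arm, as the interface text tells. Its arguments: {"type":"object","properties":{"commands":{"type":"array","items":{"type":"array","items":{"type":"number"}}},"grip":{"type":"number"},"force":{"type":"number"}},"required":["commands"]}

```bash
mkdir -p pics
python3 - <<'E'
from workcell import sensors, optics, order, bot
import cv2,numpy as np
s=sensors.read_state();print({k:np.round(v,3) for k,v in s.items()})
a=optics.read_camera("top");b=optics.read_camera("scene")
np.save("top0.npy",a);np.save("scene0.npy",b)
cv2.imwrite("pics/top0.png",cv2.resize(a[:,:,::-1],(800,600)));cv2.imwrite("pics/scene0.png",cv2.resize(b[:,:,::-1],(800,600)))
for n in("top","scene"):
  i=optics.camera_info(n);print(n,i["mtx"],i["R"],i["t"])
E
```

```text
{'time': np.float64(0.0), 'q': array([ 1.287,  0.265,  1.605, -0.   ,  1.274, -0.037]), 'joint_vel': array([-0.001,  0.001,  0.001,  0.001,  0.   ,  0.002]), 'joint_torque': array([ 2.0000e-03, -5.1512e+01, -3.6731e+01,  0.0000e+00,  1.3000e-02,
        0.0000e+00]), 'tool_pos': array([0.165, 0.654, 0.23 ]), 'tcp_rot': array([-0.387, -3.117,  0.004]), 'wrist_force': array([0.503, 0.206, 0.097]), 'torque': array([ 0.02 , -0.009, -0.009]), 'grip_force': np.float64(0.0), 'width': np.float64(0.999)}
top [[394.00170324   0.         253.52053007]
 [  0.         394.00170324 196.49878806]
 [  0.           0.           1.        ]] [[ 4.05299076e-04 -9.99640358e-01  2.68139989e-02]
 [-9.91454965e-01 -3.89954575e-03 -1.30391127e-01]
 [ 1.30448795e-01 -2.65320249e-02 -9.91099977e-01]] [0.0182217  0.60494985 1.14724133]
scene [[435.11131836   0.         264.339039  ]
 [  0.         435.11131836 189.5496447 ]
 [  0.           0.           1.        ]] [[ 0.71270646 -0.70125099 -0.01722073]
 [-0.45570319 -0.44420472 -0.7713733 ]
 [ 0.53327676  0.55761027 -0.63614989]] [-0.4172294   0.35637314  0.85365322]
```

View pics/top0.png

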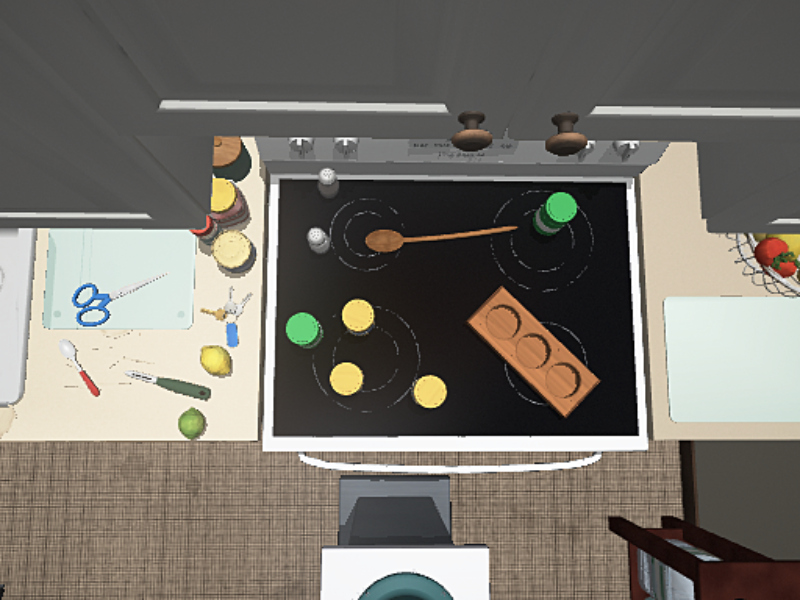

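View pics/scene0.png

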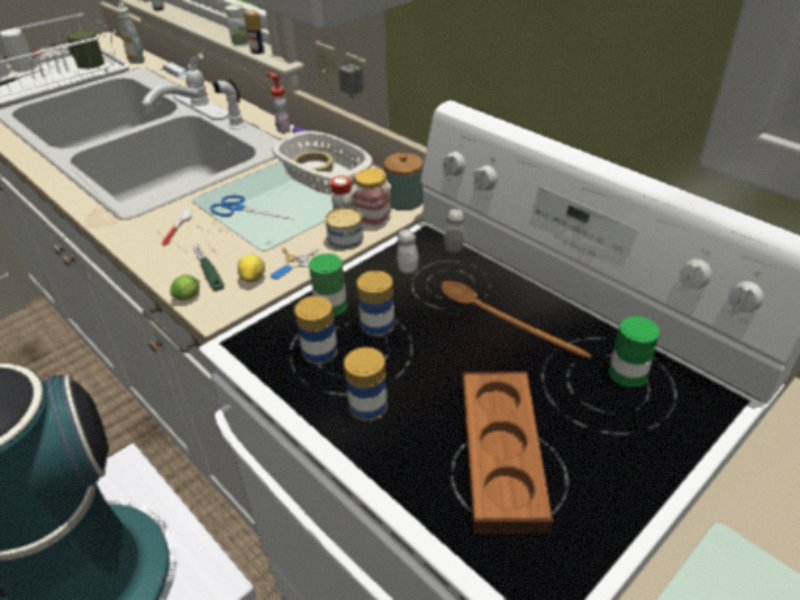

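The top view shows three yellow-lidded tins at (358,315), (346,379), (430,391), a green tin at (303,330), and the rack wells at (503,321), (533,351), (562,380). Next I turn these into positions.

```bash
cat > h.py <<'E'
import numpy as np,cv2
from workcell import sensors, optics, order, bot
def ray(name,uv,z,info=None):
    i=info or optics.camera_info(name);R,t=np.array(i["R"]),np.array(i["t"])
    d=R.T@np.linalg.inv(i["mtx"])@[uv[0],uv[1],1];c=-R.T@t
    return c+d*(z-c[2])/d[2]
def proj(name,X,info=None):
    i=info or optics.camera_info(name);p=i["mtx"]@(np.array(i["R"])@X+np.array(i["t"]));return p[:2]/p[2]
def blobs(m,amin):
    n,l,s,c=cv2.connectedComponentsWithStats(m.astype(np.uint8));return [(l==k,s[k],c[k]) for k in range(1,n) if s[k,4]>amin]
E
python3 - <<'E'
from h import *
a=np.load("top0.npy");h=cv2.cvtColor(a,cv2.COLOR_RGB2HSV);H,S,V=h[...,0],h[...,1],h[...,2]
roi=np.zeros(H.shape,bool);roi[115:285,172:420]=1
for nm,m,z,am in(("yellow",(H>18)&(H<32)&(S>90)&(V>150)&roi,.1,150),("green",(H>45)&(H<75)&(S>90)&roi,.1,150)):
  for k,s,c in blobs(m,am):
    (cx,cy),r=cv2.minEnclosingCircle(np.argwhere(k)[:,::-1].astype(np.float32));print(nm,s,c.round(1),ray("top",c,z).round(4),ray("top",(cx,cy),z).round(4),r)
m=(H>4)&(H<18)&(S>80)&roi;m[:180]=0
for k,s,c in blobs(m,500):
  ct=max(cv2.findContours(k.astype(np.uint8),0,1)[0],key=len);q=cv2.boxPoints(cv2.minAreaRect(ct))
  W=np.array([ray("top",p,.032) for p in q]);print("rack",s,q.round(1),W.round(4),W.mean(0))
# well rims
for w in((503,321),(533,351),(562,380)): print(ray("top",np.array(w)*.64,.02).round(4))
print(a[int(351*.64),int(533*.64)],bot.grip_point_offset,[x for x in dir(bot) if x[0]!='_'])
for n in("wrist",):
  i=optics.camera_info(n);print(i)
E
```

```text
yellow [219 192  21  20 322] [228.6 201.3] [0.583  0.0922 0.1   ] [0.5825 0.0917 0.1   ] 10.327625274658203
yellow [211 232  21  21 339] [221.2 241.8] [0.4683 0.1119 0.1   ] [0.4686 0.1111 0.1   ] 10.614004135131836
yellow [265 240  21  21 335] [274.9 250.1] [ 0.4451 -0.0389  0.1   ] [ 0.4452 -0.0384  0.1   ] 10.512004852294922
green [345 123  25  23 425] [357. 134.] [ 0.7834 -0.2829  0.1   ] [ 0.7831 -0.2827  0.1   ] 12.665793418884277
green [183 200  22  21 364] [193.3 210.1] [0.5573 0.1917 0.1   ] [0.5568 0.1913 0.1   ] 11.172407150268555
rack [ 297  183   88   85 3030] [[295.4 207.7]
 [319.8 181.5]
 [385.1 242.4]
 [360.6 268.6]] [[ 0.5721 -0.1075  0.032 ]
 [ 0.6529 -0.1837  0.032 ]
 [ 0.468  -0.3771  0.032 ]
 [ 0.3904 -0.3002  0.032 ]] [ 0.52084638 -0.24211504  0.032     ]
[ 0.5806 -0.1908  0.02  ]
[ 0.5219 -0.2484  0.02  ]
[ 0.4657 -0.3035  0.02  ]
[179 119  76] -0.0187 ['MotionError', 'grip_point_offset']
{'mtx': array([[293.10881652,   0.        , 255.47939096],
       [  0.        , 293.10881652, 186.54461443],
       [  0.        ,   0.        ,   1.        ]]), 'R': array([[ 0.24491067,  0.96954438, -0.0015662 ],
       [ 0.91612278, -0.23088675,  0.32773521],
       [ 0.31739222, -0.08170068, -0.94476832]]), 't': array([-0.67324228, -0.04315589,  0.38159872])}
```

Call:
play_rows(commands=[[-2.4,-2.55,0,0,0,0],[-2.4,-2.55,0,0,0,0],[-2.4,-2.55,0,0,0,0],[-2.4,-2.55,0,0,0,0],[-2.4,-2.55,0,0,0,0]])

```text
time: 0.52
tool_pos: [0.2503, 0.4998, 0.2306]
tcp_rot: [-0.386, -3.118, 0.002]
wrist_force: [1.3, -0.4, 0.6]
width: 1.0
grip_force: 0.0
```

Call:
play_rows(commands=[[-2.4,-2.55,0,0,0,0],[-2.4,-2.55,0,0,0,0],[-2.4,-2.55,0,0,0,0],[-2.4,-2.55,0,0,0,0],[-2.4,-2.55,0,0,0,0]])

```text
time: 0.93
tool_pos: [0.3355, 0.3469, 0.2309]
tcp_rot: [-0.386, -3.118, 0.001]
wrist_force: [0.1, 0.7, 0.4]
width: 1.005
grip_force: 0.0
```

Call:
play_rows(commands=[[-2.4,-2.55,0,0,0,0],[-2.4,-2.55,0,0,0,0],[-2.4,-2.55,0,0,0,0],[-2.4,-2.55,0,0,0,0],[-2.4,-2.55,0,0,0,0]])

```text
time: 1.35
tool_pos: [0.4207, 0.194, 0.231]
tcp_rot: [-0.386, -3.117, 0.0]
wrist_force: [0.2, -0.4, -0.1]
width: 0.999
grip_force: 0.0
```

Call:
play_rows(commands=[[-2.4,-2.55,0,0,0,0],[-2.4,-2.55,0,0,0,0],[-2.4,-2.55,0,0,0,0],[-2.4,-2.55,0,0,0,0],[-2.4,-2.55,0,0,0,0]])

```text
time: 1.77
tool_pos: [0.5059, 0.041, 0.2309]
tcp_rot: [-0.387, -3.117, -0.0]
wrist_force: [1.3, 0.4, 0.3]
width: 1.003
grip_force: 0.0
```

Call:
play_rows(commands=[[0,0,0,0,0,0.108],[0,0,0,0,0,0.108],[0,0,0,0,0,0.108],[0,0,0,0,0,0.108],[0,0,0,0,0,0.108]])

```text
time: 2.18
tool_pos: [0.5054, 0.0424, 0.2306]
tcp_rot: [-1.212, -2.897, 0.001]
wrist_force: [0.2, 0.2, -0.0]
width: 0.997
grip_force: 0.0
```

Call:
play_rows(commands=[[0,0,0,0,0,0],[0,0,0,0,0,0]])

```text
time: 2.35
tool_pos: [0.5055, 0.0427, 0.2309]
tcp_rot: [-1.2, -2.903, 0.0]
wrist_force: [0.1, -0.1, 0.6]
width: 1.001
grip_force: 0.0
```

```bash
cat >> h.py <<'E'
from scipy.spatial.transform import Rotation as Ro
def pose():
    s=sensors.read_state();return np.array(s["tool_pos"]),Ro.from_rotvec(s["tcp_rot"]),s
def todo(P):  # tool-axes shift (cm) to TCP P, and turn to vertical with y at 45deg
    p,R,s=pose();Rt=np.array([[-.7071,.7071,0],[.7071,.7071,0],[0,0,-1]]).T
    print("t",round(float(s["time"]),2),"at",p.round(4),"shift cm",(R.inv().apply(np.array(P)-p)*100).round(2),"turn",(R.inv()*Ro.from_matrix(Rt)).as_rotvec().round(3),"F",np.round(s["wrist_force"],2))
def snap(name):
    i=optics.camera_info("wrist");a=optics.read_camera("wrist");np.save(name+".npy",a);np.save(name+"_i.npy",i,allow_pickle=True)
    cv2.imwrite("pics/"+name+".png",a[:,:,::-1]);return a,i
E
python3 -c "
from h import *
todo([.5,.04,.23]);snap('w1')"
```

```text
t 2.35 at [0.5055 0.0427 0.2309] shift cm [ 0.2  -0.58  0.09] turn [-0.001 -0.001  0.002] F [ 0.08 -0.1   0.58]
```

View pics/w1.png

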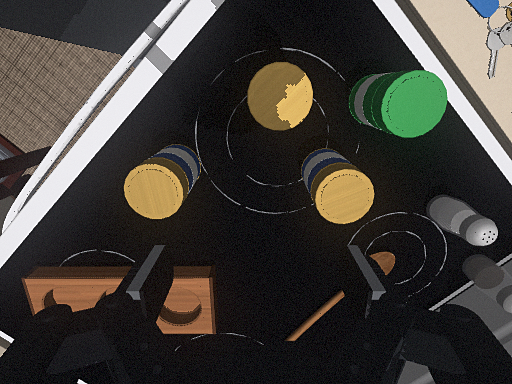

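The picture shows lids at (280,96), (154,191) and (343,196), with the rack at lower left (25–215, 270–340) partly hidden by a finger. I'll fit the lids and go to view the rack.

```bash
cat >> h.py <<'E'
def lids(a,i):
    h=cv2.cvtColor(a,cv2.COLOR_RGB2HSV);m=(h[...,0]>15)&(h[...,0]<34)&(h[...,1]>90)&(h[...,2]>70);m[260:]=0
    m=cv2.morphologyEx(m.astype(np.uint8),cv2.MORPH_OPEN,np.ones((5,5)))
    for k,s,c in blobs(m,1200):
        ct=max(cv2.findContours(k.astype(np.uint8),0,1)[0],key=len);W=np.array([ray("",p[0]+0.,.1,i)[:2]*1e4 for p in ct],np.float32)
        (x,y),r=cv2.minEnclosingCircle(W);e=cv2.fitEllipse(W);print("lid px",c.round(),"encl",np.round([x/1e4,y/1e4,r/1e4],4),"ell",np.round(e[0],0)/1e4,np.round(e[1])/2e4)
E
python3 -c "
from h import *
lids(np.load('w1.npy'),np.load('w1_i.npy',allow_pickle=True).item())"
```

```text
lid px [280.  96.] encl [0.4687 0.1098 0.0295] ell [0.4686 0.1099] [0.029 0.029]
lid px [153. 191.] encl [ 0.4452 -0.0416  0.0298] ell [ 0.4453 -0.0417] [0.029   0.02915]
lid px [344. 196.] encl [0.5841 0.0897 0.0297] ell [0.584  0.0896] [0.02905 0.02915]
```

Call:
play_rows(commands=[[-3.1,-1.9,0,0,0,0],[-3.1,-1.9,0,0,0,0],[-3.1,-1.9,0,0,0,0],[-3.1,-1.9,0,0,0,0],[-3.1,-1.9,0,0,0,0]])

```text
time: 2.82
tool_pos: [0.5481, -0.1355, 0.2313]
tcp_rot: [1.2, 2.903, 0.0]
wrist_force: [1.1, -0.0, 0.1]
width: 1.003
grip_force: 0.0
```

Call:
play_rows(commands=[[-3.1,-1.9,0,0,0,0],[-3.1,-1.9,0,0,0,0],[-3.1,-1.9,0,0,0,0],[-3.1,-1.9,0,0,0,0],[-3.1,-1.9,0,0,0,0]])

```text
time: 3.23
tool_pos: [0.5902, -0.3126, 0.231]
tcp_rot: [-1.201, -2.903, -0.0]
wrist_force: [1.2, 0.4, -0.4]
width: 0.995
grip_force: 0.0
```

Call:
play_rows(commands=[[0,0,0,0,0,0],[0,0,0,0,0,0]])

```text
time: 3.4
tool_pos: [0.5899, -0.3127, 0.2304]
tcp_rot: [-1.205, -2.9, -0.0]
wrist_force: [-0.1, 0.4, -0.2]
width: 1.0
grip_force: 0.0
```

```bash
python3 -c "
from h import *
todo([.4683,.1119,.23]);snap('w2')"
```

```text
t 3.4 at [ 0.5899 -0.3127  0.2304] shift cm [38.67 21.33  0.08] turn [-0.    -0.001 -0.002] F [-0.1   0.35 -0.24]
```

View pics/w2.png

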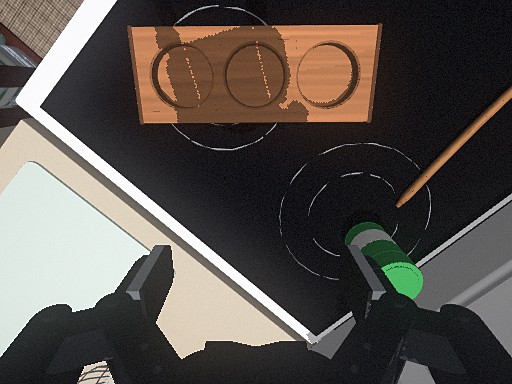

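The rack is almost axis-aligned in the picture, with corners near (130,26), (382,24), (375,122), (140,123) and wells near (182,75), (256,75), (328,75). I'll fit its outline in world coordinates and check with an overlay.

Run:
```python
from h import *
a=np.load('w2.npy');i=np.load('w2_i.npy',allow_pickle=True).item()
h=cv2.cvtColor(a,cv2.COLOR_RGB2HSV);m=(h[...,0]>3)&(h[...,0]<20)&(h[...,1]>90)&(h[...,2]>45);m[140:]=0;m[:,:110]=0;m[:,400:]=0
m=cv2.morphologyEx(m.astype(np.uint8),cv2.MORPH_OPEN,np.ones((5,5)))
k,s,c=max(blobs(m,3000),key=lambda b:b[1][4])
ct=max(cv2.findContours(k.astype(np.uint8),0,1)[0],key=len)
W=np.array([ray("",p[0]+0.,.032,i)[:2] for p in ct],np.float32)
(c,sz,an)=cv2.minAreaRect(W*1000);c=np.array(c)/1000;print(s,c,sz,an)
q=cv2.boxPoints((c*1000,sz,an))/1000
e=max([q[1]-q[0],q[2]-q[1]],key=np.linalg.norm);e=e/np.linalg.norm(e);e=e*np.sign(e[0])
print("dir",e,np.degrees(np.arctan2(e[1],e[0])))
b=a[:,:,::-1].copy()
for kk in(-1,0,1):
  w=c+e*.08*kk;print("well",w.round(4))
  for r,z in((.0335,.032),(.0335,.010)):
    P=np.array([proj("",[w[0]+r*np.cos(t),w[1]+r*np.sin(t),z],i) for t in np.linspace(0,6.28,60)])
    cv2.polylines(b,[np.round(P*8).astype(int)],True,(0,255,0) if z>.02 else (255,0,0),1,shift=3)
n=np.array([-e[1],e[0]])
P=np.array([proj("",[*(c+e*.133*u+n*.051*v),.032],i) for u,v in((1,1),(1,-1),(-1,-1),(-1,1))]);cv2.polylines(b,[np.round(P*8).astype(int)],True,(255,255,0),1,shift=3)
cv2.imwrite("pics/ov.png",cv2.resize(b[10:140,115:400],None,fx=2.8,fy=2.8))
```

```text
[  128    24   254   100 23639] [ 0.52359882 -0.24771902] (265.6946105957031, 99.20640563964844) 45.283451080322266
dir [0.7036001  0.71059614] 45.28344
well [ 0.4673 -0.3046]
well [ 0.5236 -0.2477]
well [ 0.5799 -0.1909]
```

View pics/ov.png

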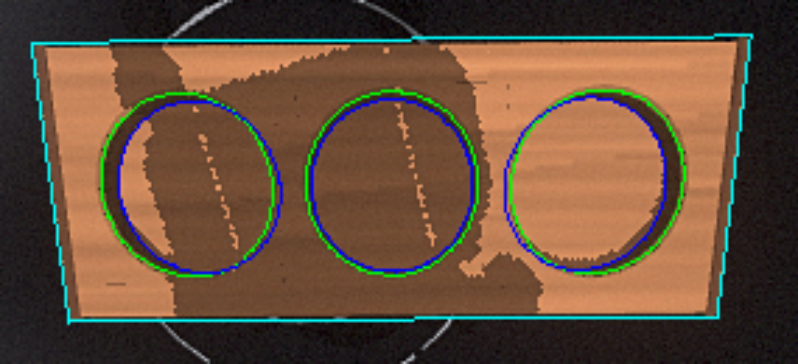

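The overlay matches the rack outline and the well rims and floors well, so the well positions are good. Going to tin c.

Call:
play_rows(commands=[[2.94,0.89,0,0,0,0],[2.94,0.89,0,0,0,0],[2.94,0.89,0,0,0,0],[2.94,0.89,0,0,0,0],[2.94,0.89,0,0,0,0]])

```text
time: 3.87
tool_pos: [0.5164, -0.1726, 0.2312]
tcp_rot: [-1.2, -2.903, -0.001]
wrist_force: [0.8, -0.1, 0.2]
width: 1.001
grip_force: 0.0
```

Call:
play_rows(commands=[[2.94,0.89,0,0,0,0],[2.94,0.89,0,0,0,0],[2.94,0.89,0,0,0,0],[2.94,0.89,0,0,0,0],[2.94,0.89,0,0,0,0]])

```text
time: 4.28
tool_pos: [0.4436, -0.0374, 0.2312]
tcp_rot: [-1.2, -2.903, -0.001]
wrist_force: [-0.6, 0.4, -0.1]
width: 0.998
grip_force: 0.0
```

Call:
play_rows(commands=[[0,0,2,0,0,0],[0,0,2,0,0,0],[0,0,2,0,0,0],[0,0,0,0,0,0],[0,0,0,0,0,0]])

```text
time: 4.7
tool_pos: [0.4438, -0.0387, 0.1704]
tcp_rot: [-1.2, -2.9, 0.001]
wrist_force: [0.6, 0.4, 0.9]
width: 0.999
grip_force: 0.0
```

```bash
python3 -c "
from h import *
todo([.4452,-.0416,.045]);a,i=snap('w3');lids(a,i)"
```

```text
t 4.7 at [ 0.4438 -0.0387  0.1704] shift cm [-0.34 -0.09 12.54] turn [-0.002 -0.002  0.001] F [0.55 0.41 0.89]
lid px [435.  78.] encl [0.4689 0.1095 0.0299] ell [0.4689 0.1097] [0.0293 0.0294]
lid px [255. 201.] encl [ 0.4454 -0.0418  0.0297] ell [ 0.4455 -0.0418] [0.0291  0.02935]
lid px [488. 209.] encl [0.5846 0.0896 0.0298] ell [0.5814 0.0842] [0.0219  0.03105]
```

View pics/w3.png

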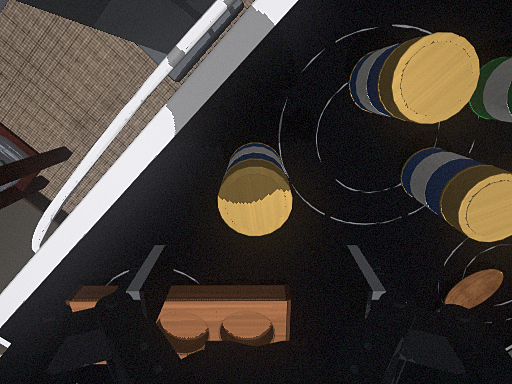

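The lid of tin c is at (255,201), midway between the finger tips (about 150 and 365). The position agrees to within 0.3 mm of the earlier fit, so I descend and grip.

Call:
play_rows(commands=[[-0.35,-0.1,0.5,0,0,0],[0,0,2.4,0,0,0],[0,0,2.4,0,0,0],[0,0,2.4,0,0,0],[0,0,2.4,0,0,0]])

```text
time: 5.17
tool_pos: [0.449, -0.0436, 0.0708]
tcp_rot: [1.203, 2.898, 0.001]
wrist_force: [-0.3, -0.1, 0.3]
width: 1.004
grip_force: 0.0
```

Call:
play_rows(commands=[[0,0,1.2,0,0,0],[0,0,1.2,0,0,0],[0,0,0,0,0,0],[0,0,0,0,0,0]])

```text
time: 5.5
tool_pos: [0.4477, -0.0434, 0.0466]
tcp_rot: [-1.204, -2.901, 0.0]
wrist_force: [0.8, -0.7, 0.6]
width: 0.998
grip_force: 0.0
```

Call:
play_rows(commands=[[0,0,0,0,0,0],[0,0,0,0,0,0],[0,0,0,0,0,0],[0,0,0,0,0,0],[0,0,0,0,0,0]], grip=1, force=30)

```text
time: 5.92
tool_pos: [0.4486, -0.0435, 0.0479]
tcp_rot: [1.203, 2.899, 0.0]
wrist_force: [-0.9, -1.0, 6.2]
width: 0.697
grip_force: 31.8
```

Call:
play_rows(commands=[[0,0,0,0,0,0],[0,0,0,0,0,0],[0,0,0,0,0,0],[0,0,0,0,0,0],[0,0,0,0,0,0]])

```text
time: 6.33
tool_pos: [0.4486, -0.0435, 0.0479]
tcp_rot: [1.203, 2.899, 0.0]
wrist_force: [-1.8, -1.6, 6.4]
width: 0.695
grip_force: 31.8
```

```bash
python3 -c "
from h import *
todo([.4454,-.0417,.045])"
```

```text
t 6.33 at [ 0.4486 -0.0435  0.0479] shift cm [ 0.36 -0.1   0.28] turn [ 0.001  0.002 -0.001] F [-1.75 -1.61  6.41]
```

Call:
play_rows(commands=[[0,0,-1,0,0,0],[0,0,-2,0,0,0],[0,0,-3,0,0,0],[0,0,-2,0,0,0],[0,0,-1,0,0,0]])

```text
time: 6.75
tool_pos: [0.4487, -0.0432, 0.1393]
tcp_rot: [1.203, 2.898, 0.002]
wrist_force: [1.4, 0.2, -4.6]
width: 0.693
grip_force: 33.9
```

Call:
play_rows(commands=[[0,0,0,0,0,0],[0,0,0,0,0,0],[0,0,0,0,0,0]])

```text
time: 7.0
tool_pos: [0.4458, -0.0428, 0.1346]
tcp_rot: [-1.203, -2.899, 0.001]
wrist_force: [-0.7, 0.2, -5.2]
width: 0.692
grip_force: 33.9
```

```bash
python3 -c "
from h import *
F=[]
for k in range(4): F.append(sensors.read_state()['wrist_force']);optics.read_camera('wrist')
print(np.round(F,2),np.mean(F,0)); a,i=snap('w4')
todo([.5799,-.1909,.12]);todo([.4673,-.3046,.12])"
```

```text
[[-0.67  0.24 -5.16]
 [-0.6   0.93 -5.06]
 [-0.02 -0.29 -4.41]
 [ 0.63 -0.53 -4.67]] [-0.16599819  0.08670752 -4.82348601]
t 7.25 at [ 0.4464 -0.043   0.135 ] shift cm [-19.9   -0.99   1.47] turn [-0.001 -0.002 -0.001] F [-0.45 -0.49 -4.25]
t 7.25 at [ 0.4464 -0.043   0.135 ] shift cm [-20.   -16.99   1.49] turn [-0.001 -0.002 -0.001] F [-0.45 -0.49 -4.25]
```

View pics/w4.png

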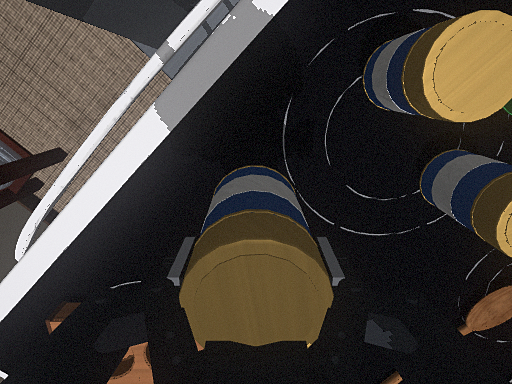

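Held tin c reads about 4.8 N (0.49 kg), so c is the full one. The picture shows it upright between the pads at (255,280). I set it back down and take the others.

Call:
play_rows(commands=[[0,0,2.2,0,0,0],[0,0,2.5,0,0,0],[0,0,2.2,0,0,0],[0,0,1.0,0,0,0],[0,0,0.5,0,0,0]])

```text
time: 7.67
tool_pos: [0.4452, -0.0428, 0.05]
tcp_rot: [-1.202, -2.897, 0.002]
wrist_force: [-0.2, 0.1, -3.7]
width: 0.693
grip_force: 34.4
```

Call:
play_rows(commands=[[0,0,0.2,0,0,0],[0,0,0.1,0,0,0],[0,0,0,0,0,0],[0,0,0,0,0,0]])

```text
time: 8.0
tool_pos: [0.4486, -0.0433, 0.0505]
tcp_rot: [1.203, 2.899, 0.001]
wrist_force: [0.8, 0.5, -4.6]
width: 0.693
grip_force: 34.5
```

Call:
play_rows(commands=[[0,0,0.1,0,0,0],[0,0,0.1,0,0,0],[0,0,0.1,0,0,0],[0,0,0,0,0,0],[0,0,0,0,0,0]])

```text
time: 8.42
tool_pos: [0.4483, -0.0434, 0.0479]
tcp_rot: [1.203, 2.9, 0.0]
wrist_force: [-2.7, -0.5, 6.5]
width: 0.697
grip_force: 34.9
```

Call:
play_rows(commands=[[0,0,0,0,0,0],[0,0,0,0,0,0],[0,0,0,0,0,0],[0,0,0,0,0,0]], grip=0)

```text
time: 8.75
tool_pos: [0.4476, -0.0431, 0.0465]
tcp_rot: [1.204, 2.901, 0.0]
wrist_force: [0.3, -0.6, -0.8]
width: 1.0
grip_force: 0.0
```

Call:
play_rows(commands=[[0,0,-1,0,0,0],[0,0,-2.5,0,0,0],[0,0,-3,0,0,0],[0,0,-3,0,0,0],[0,0,-3,0,0,0]])

```text
time: 9.17
tool_pos: [0.447, -0.043, 0.1731]
tcp_rot: [-1.204, -2.901, 0.0]
wrist_force: [0.2, 1.1, -0.1]
width: 0.998
grip_force: 0.0
```

Call:
play_rows(commands=[[1.88,2.46,0,0,0,0],[1.88,2.46,0,0,0,0],[1.88,2.46,0,0,0,0],[1.88,2.46,0,0,0,0],[1.88,2.46,0,0,0,0]])

```text
time: 9.58
tool_pos: [0.4682, 0.1117, 0.1723]
tcp_rot: [1.204, 2.9, 0.001]
wrist_force: [0.1, -0.7, 1.4]
width: 1.001
grip_force: 0.0
```

Call:
play_rows(commands=[[0,0,0,0,0,0],[0,0,0,0,0,0]])

```text
time: 9.75
tool_pos: [0.4681, 0.1116, 0.1719]
tcp_rot: [1.199, 2.903, 0.0]
wrist_force: [0.3, -0.7, -0.6]
width: 1.002
grip_force: 0.0
```

```bash
python3 -c "
from h import *
todo([.4688,.1097,.045]);a,i=snap('w5');lids(a,i)"
```

```text
t 9.75 at [0.4681 0.1116 0.1719] shift cm [-0.18 -0.09 12.69] turn [0.    0.    0.002] F [ 0.27 -0.7  -0.6 ]
lid px [485.  15.] encl [0.4825 0.3054 0.021 ] ell [0.4838 0.3057] [0.01025 0.02035]
lid px [254. 198.] encl [0.4685 0.1096 0.0297] ell [0.4686 0.1097] [0.0291  0.02915]
```

Call:
play_rows(commands=[[-0.1,-0.1,0.5,0,0,0],[0,0,2.4,0,0,0],[0,0,2.4,0,0,0],[0,0,2.4,0,0,0],[0,0,2.4,0,0,0]])

```text
time: 10.22
tool_pos: [0.4679, 0.1073, 0.0693]
tcp_rot: [1.207, 2.9, -0.0]
wrist_force: [1.0, -0.6, 0.1]
width: 0.997
grip_force: 0.0
```

Call:
play_rows(commands=[[0,0,1.2,0,0,0],[0,0,1.2,0,0,0],[0,0,0,0,0,0],[0,0,0,0,0,0]])

```text
time: 10.55
tool_pos: [0.4671, 0.1076, 0.0455]
tcp_rot: [-1.206, -2.899, 0.002]
wrist_force: [0.9, -0.1, -0.4]
width: 1.002
grip_force: 0.0
```

Call:
play_rows(commands=[[0,0,0,0,0,0],[0,0,0,0,0,0],[0,0,0,0,0,0],[0,0,0,0,0,0],[0,0,0,0,0,0]], grip=1, force=30)

```text
time: 10.97
tool_pos: [0.4692, 0.1089, 0.0476]
tcp_rot: [1.203, 2.9, 0.002]
wrist_force: [0.1, -0.5, 6.0]
width: 0.695
grip_force: 32.6
```

Call:
play_rows(commands=[[0,0,0,0,0,0],[0,0,-1,0,0,0],[0,0,-2,0,0,0],[0,0,-3.5,0,0,0],[0,0,-3.5,0,0,0]])

```text
time: 11.38
tool_pos: [0.4658, 0.1087, 0.146]
tcp_rot: [-1.202, -2.898, 0.004]
wrist_force: [0.8, 0.1, -1.6]
width: 0.696
grip_force: 33.0
```

Call:
play_rows(commands=[[0,0,-3,0,0,0],[0,0,0,0,0,0],[0,0,0,0,0,0],[0,0,0,0,0,0]])

```text
time: 11.72
tool_pos: [0.4671, 0.1089, 0.1757]
tcp_rot: [-1.204, -2.901, 0.001]
wrist_force: [-1.2, 0.5, -1.9]
width: 0.696
grip_force: 33.3
```

```bash
python3 -c "
from h import *
F=[]
for k in range(4): F.append(sensors.read_state()['wrist_force']);optics.read_camera('wrist')
print(np.mean(F,0)); todo([.5799,-.1909,.17]);todo([.4673,-.3046,.17])"
```

```text
[-0.27765253  0.35695468 -1.54291278]
t 11.92 at [0.4665 0.1086 0.1742] shift cm [-29.22 -13.12   0.4 ] turn [-0.003 -0.002 -0.001] F [-0.62 -0.21 -1.21]
t 11.92 at [0.4665 0.1086 0.1742] shift cm [-29.32 -29.12   0.45] turn [-0.003 -0.002 -0.001] F [-0.62 -0.21 -1.21]
```

b weighs 1.5 N, so it is nearly empty. Taking it to the far well.

Call:
play_rows(commands=[[-2.44,-2.42,-0.2,0,0,0],[-2.44,-2.42,0,0,0,0],[-2.44,-2.42,0,0,0,0],[-2.44,-2.42,0,0,0,0],[-2.44,-2.42,0,0,0,0]])

```text
time: 12.33
tool_pos: [0.4674, -0.0641, 0.177]
tcp_rot: [-1.203, -2.9, 0.001]
wrist_force: [0.6, -0.1, -1.9]
width: 0.694
grip_force: 33.8
```

Call:
play_rows(commands=[[-2.44,-2.42,0,0,0,0],[-2.44,-2.42,0,0,0,0],[-2.44,-2.42,0,0,0,0],[-2.44,-2.42,0,0,0,0],[-2.44,-2.42,0,0,0,0]])

```text
time: 12.75
tool_pos: [0.4679, -0.2361, 0.1768]
tcp_rot: [-1.204, -2.899, -0.001]
wrist_force: [2.1, 0.6, -1.1]
width: 0.69
grip_force: 33.8
```

Call:
play_rows(commands=[[-2.44,-2.42,0,0,0,0],[-2.44,-2.42,0,0,0,0],[0,0,3,0,0,0],[0,0,3,0,0,0],[0,0,1,0,0,0]])

```text
time: 13.17
tool_pos: [0.4656, -0.302, 0.1026]
tcp_rot: [-1.203, -2.892, -0.003]
wrist_force: [-1.3, 1.5, -3.1]
width: 0.687
grip_force: 34.2
```

Call:
play_rows(commands=[[0,0,0,0,0,0],[0,0,0,0,0,0],[0,0,0,0,0,0]])

```text
time: 13.42
tool_pos: [0.4701, -0.3036, 0.1095]
tcp_rot: [1.203, 2.901, -0.001]
wrist_force: [-0.2, -0.3, -1.6]
width: 0.695
grip_force: 34.2
```

```bash
python3 -c "
from h import *
todo([.4679,-.3052,.085]);snap('w6');todo([.4679,-.3052,.085]);snap('w6b');todo([.4679,-.3052,.085])"
```

```text
t 13.42 at [ 0.4701 -0.3036  0.1095] shift cm [ 0.05 -0.27  2.45] turn [ 0.     0.002 -0.001] F [-0.19 -0.35 -1.61]
t 13.47 at [ 0.4705 -0.3039  0.1101] shift cm [ 0.1  -0.28  2.51] turn [ 0.     0.003 -0.001] F [ 0.5  -0.46 -0.74]
t 13.52 at [ 0.4706 -0.304   0.1104] shift cm [ 0.12 -0.28  2.54] turn [ 0.001  0.004 -0.001] F [ 0.43 -0.22 -0.46]
```

View pics/w6.png

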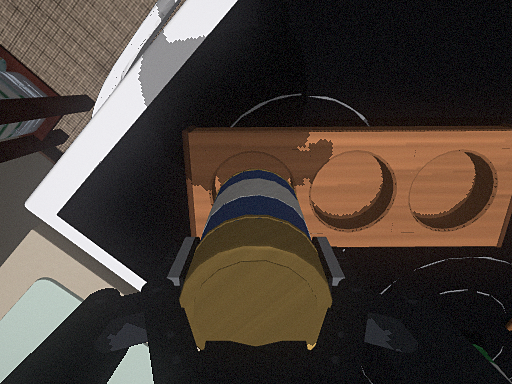

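The picture shows tin b hanging over the left (far) well, centre about (258,170), with the foot still above the rack. I correct about 3 mm and go lower.

Call:
play_rows(commands=[[0.1,-0.28,0.6,0,0,0],[0,0,1.0,0,0,0],[0,0,0.8,0,0,0],[0,0,0,0,0,0],[0,0,0,0,0,0]])

```text
time: 13.93
tool_pos: [0.4655, -0.304, 0.0829]
tcp_rot: [-1.203, -2.899, -0.001]
wrist_force: [0.2, 0.2, -2.2]
width: 0.689
grip_force: 34.2
```

Call:
play_rows(commands=[[0,0,0,0,0,0],[0,0,0,0,0,0],[0,0,0,0,0,0],[0,0,0,0,0,0]])

```text
time: 14.27
tool_pos: [0.4668, -0.305, 0.0847]
tcp_rot: [1.204, 2.901, -0.0]
wrist_force: [-0.6, -0.2, -1.8]
width: 0.694
grip_force: 34.2
```

```bash
python3 -c "
from h import *
todo([.4679,-.3052,.0577])"
```

```text
t 14.27 at [ 0.4668 -0.305   0.0847] shift cm [-0.09  0.07  2.7 ] turn [ 0.     0.001 -0.001] F [-0.59 -0.24 -1.77]
```

Call:
play_rows(commands=[[-0.1,0.05,0.3,0,0,0],[0,0,0.3,0,0,0],[0,0,0.3,0,0,0],[0,0,0.3,0,0,0],[0,0,0.2,0,0,0]])

```text
time: 14.68
tool_pos: [0.4672, -0.3049, 0.0696]
tcp_rot: [-1.204, -2.901, -0.0]
wrist_force: [-0.7, 1.0, -1.2]
width: 0.692
grip_force: 34.3
```

Call:
play_rows(commands=[[0,0,0.3,0,0,0],[0,0,0.3,0,0,0],[0,0,0.2,0,0,0],[0,0,0,0,0,0],[0,0,0,0,0,0]])

```text
time: 15.1
tool_pos: [0.4674, -0.305, 0.0621]
tcp_rot: [-1.204, -2.901, -0.0]
wrist_force: [-0.0, -0.0, -1.6]
width: 0.698
grip_force: 34.2
```

Free inside the well, no contact forces. Down the last 4 mm and release.

Call:
play_rows(commands=[[0,0,0.2,0,0,0],[0,0,0.15,0,0,0],[0,0,0.1,0,0,0],[0,0,0,0,0,0],[0,0,0,0,0,0]])

```text
time: 15.52
tool_pos: [0.4676, -0.3051, 0.0578]
tcp_rot: [1.204, 2.902, -0.0]
wrist_force: [0.5, -0.2, -1.6]
width: 0.694
grip_force: 34.2
```

Call:
play_rows(commands=[[0,0,0,0,0,0],[0,0,0,0,0,0],[0,0,0,0,0,0],[0,0,0,0,0,0],[0,0,0,0,0,0]], grip=0)

```text
time: 15.93
tool_pos: [0.4676, -0.3052, 0.058]
tcp_rot: [1.204, 2.901, -0.0]
wrist_force: [0.3, -0.7, 0.4]
width: 0.998
grip_force: 0.0
```

Call:
play_rows(commands=[[0,0,-1,0,0,0],[0,0,-2.5,0,0,0],[0,0,-3,0,0,0],[0,0,-3,0,0,0],[0,0,-2.5,0,0,0]])

```text
time: 16.35
tool_pos: [0.4679, -0.3054, 0.1808]
tcp_rot: [1.203, 2.9, -0.001]
wrist_force: [0.2, -0.4, 0.0]
width: 1.0
grip_force: 0.0
```

```bash
python3 -c "
from h import *
a,i=snap('w7');lids(a,i);todo([.4673,-.3046,.17]);todo([.584,.0896,.17])"
```

```text
lid px [256. 191.] encl [ 0.4679 -0.3051  0.0343] ell [ 0.4681 -0.3054] [0.03035 0.03415]
t 16.4 at [ 0.4708 -0.3074  0.1866] shift cm [ 0.46 -0.05  1.66] turn [ 0.002  0.011 -0.001] F [ 2.13 -1.36  4.02]
t 16.4 at [ 0.4708 -0.3074  0.1866] shift cm [20.13 36.05  1.51] turn [ 0.002  0.011 -0.001] F [ 2.13 -1.36  4.02]
```

View pics/w7.png

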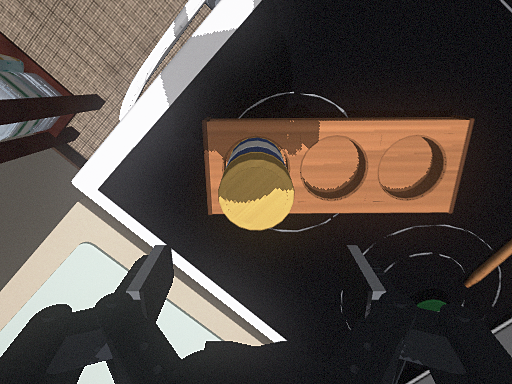

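Tin b stands upright in the far well (lid at (256,191), fits within 1 mm of the well). Now tin a.

Call:
play_rows(commands=[[1.8,3.25,0,0,0,0],[1.8,3.25,0,0,0,0],[1.8,3.25,0,0,0,0],[1.8,3.25,0,0,0,0],[1.8,3.25,0,0,0,0]])

```text
time: 16.82
tool_pos: [0.5193, -0.1252, 0.1787]
tcp_rot: [1.205, 2.9, 0.0]
wrist_force: [1.3, 0.2, -0.0]
width: 0.999
grip_force: 0.0
```

Call:
play_rows(commands=[[1.8,3.25,0,0,0,0],[1.8,3.25,0,0,0,0],[1.8,3.25,0,0,0,0],[1.8,3.25,0,0,0,0],[1.8,3.25,0,0,0,0]])

```text
time: 17.23
tool_pos: [0.5709, 0.0537, 0.1786]
tcp_rot: [1.204, 2.901, 0.001]
wrist_force: [-0.1, -1.0, 0.7]
width: 0.998
grip_force: 0.0
```

Call:
play_rows(commands=[[1.9,3.4,0,0,0,0],[0,0,0,0,0,0],[0,0,0,0,0,0],[0,0,0,0,0,0],[0,0,0,0,0,0]])

```text
time: 17.65
tool_pos: [0.5809, 0.0882, 0.1778]
tcp_rot: [-1.205, -2.901, 0.001]
wrist_force: [-1.0, -0.2, 0.2]
width: 1.002
grip_force: 0.0
```

```bash
python3 -c "
from h import *
todo([.584,.0896,.045]);a,i=snap('w8');lids(a,i)"
```

```text
t 17.65 at [0.5809 0.0882 0.1778] shift cm [-0.12  0.33 13.28] turn [-0.001  0.    -0.002] F [-1.03 -0.21  0.24]
lid px [ 28. 189.] encl [ 0.4464 -0.0367  0.0344] ell [ 0.4494 -0.0375] [0.0273 0.0308]
lid px [260. 194.] encl [0.5836 0.0894 0.03  ] ell [0.5839 0.0897] [0.02915 0.02925]
```

Call:
play_rows(commands=[[-0.1,0.33,1,0,0,0],[0,0,2.4,0,0,0],[0,0,2.4,0,0,0],[0,0,2.4,0,0,0],[0,0,2.4,0,0,0]])

```text
time: 18.12
tool_pos: [0.5841, 0.0897, 0.0703]
tcp_rot: [1.207, 2.9, 0.0]
wrist_force: [0.0, -0.3, -0.2]
width: 0.996
grip_force: 0.0
```

Call:
play_rows(commands=[[0,0,1.4,0,0,0],[0,0,1.1,0,0,0],[0,0,0,0,0,0],[0,0,0,0,0,0],[0,0,0,0,0,0]])

```text
time: 18.53
tool_pos: [0.5853, 0.0907, 0.0478]
tcp_rot: [1.204, 2.9, 0.001]
wrist_force: [-0.9, -0.4, -0.5]
width: 1.001
grip_force: 0.0
```

Call:
play_rows(commands=[[0,0,0,0,0,0],[0,0,0,0,0,0],[0,0,0,0,0,0],[0,0,0,0,0,0],[0,0,0,0,0,0]], grip=1, force=30)

```text
time: 18.95
tool_pos: [0.5853, 0.0909, 0.0484]
tcp_rot: [1.203, 2.9, 0.001]
wrist_force: [-1.3, -1.0, 5.4]
width: 0.694
grip_force: 31.7
```

Call:
play_rows(commands=[[0,0,0,0,0,0],[0,0,-1,0,0,0],[0,0,-2,0,0,0],[0,0,-3.5,0,0,0],[0,0,-3.5,0,0,0]])

```text
time: 19.37
tool_pos: [0.5823, 0.0908, 0.1463]
tcp_rot: [-1.203, -2.898, 0.003]
wrist_force: [1.8, 0.5, -0.6]
width: 0.689
grip_force: 32.8
```

Call:
play_rows(commands=[[0,0,-3,0,0,0],[0,0,0,0,0,0],[0,0,0,0,0,0],[0,0,0,0,0,0]])

```text
time: 19.7
tool_pos: [0.5835, 0.091, 0.1763]
tcp_rot: [-1.204, -2.901, 0.001]
wrist_force: [0.2, -0.1, -2.2]
width: 0.696
grip_force: 32.9
```

```bash
python3 -c "
from h import *
F=[]
for k in range(4): F.append(sensors.read_state()['wrist_force']);optics.read_camera('wrist')
print(np.mean(F,0)); todo([.5799,-.1909,.17])"
```

```text
[-0.42481183  0.15035962 -1.43895445]
t 19.9 at [0.5827 0.0908 0.1744] shift cm [-19.75 -20.09   0.46] turn [-0.003 -0.003 -0.001] F [-0.21 -0.21 -0.56]
```

a weighs 1.4 N, also nearly empty. On to the near well.

Call:
play_rows(commands=[[-2.47,-2.51,-0.2,0,0,0],[-2.47,-2.51,0,0,0,0],[-2.47,-2.51,0,0,0,0],[-2.47,-2.51,0,0,0,0],[-2.47,-2.51,0,0,0,0]])

```text
time: 20.32
tool_pos: [0.5816, -0.0864, 0.1773]
tcp_rot: [-1.203, -2.9, 0.001]
wrist_force: [1.1, 0.2, -0.9]
width: 0.696
grip_force: 33.1
```

Call:
play_rows(commands=[[-2.47,-2.51,0,0,0,0],[-2.47,-2.51,0,0,0,0],[-2.47,-2.51,0,0,0,0],[0,0,2.5,0,0,0],[0,0,3,0,0,0]])

```text
time: 20.73
tool_pos: [0.5835, -0.1942, 0.1253]
tcp_rot: [1.208, 2.894, 0.0]
wrist_force: [0.6, 0.4, -1.5]
width: 0.692
grip_force: 33.9
```

Call:
play_rows(commands=[[0,0,2,0,0,0],[0,0,1,0,0,0],[0,0,0,0,0,0],[0,0,0,0,0,0],[0,0,0,0,0,0]])

```text
time: 21.15
tool_pos: [0.5827, -0.1909, 0.095]
tcp_rot: [1.203, 2.9, 0.0]
wrist_force: [0.6, -0.4, -0.5]
width: 0.692
grip_force: 33.8
```

Call:
play_rows(commands=[[0,0,0,0,0,0],[0,0,0,0,0,0],[0,0,0,0,0,0]])

```text
time: 21.4
tool_pos: [0.5826, -0.191, 0.0953]
tcp_rot: [1.203, 2.899, 0.0]
wrist_force: [0.9, 0.5, -1.7]
width: 0.692
grip_force: 33.8
```

```bash
python3 -c "
from h import *
todo([.5799,-.1909,.058])"
```

```text
t 21.4 at [ 0.5826 -0.191   0.0953] shift cm [ 0.2  -0.19  3.73] turn [ 0.001  0.002 -0.001] F [ 0.88  0.46 -1.68]
```

Call:
play_rows(commands=[[0.2,-0.19,0.4,0,0,0],[0,0,0.5,0,0,0],[0,0,0,0,0,0],[0,0,0,0,0,0],[0,0,0,0,0,0]])

```text
time: 21.82
tool_pos: [0.5786, -0.1906, 0.0844]
tcp_rot: [-1.204, -2.901, 0.0]
wrist_force: [-0.6, 0.0, -1.7]
width: 0.693
grip_force: 33.8
```

Call:
play_rows(commands=[[0,0,0,0,0,0],[0,0,0,0,0,0],[0,0,0,0,0,0]])

```text
time: 22.07
tool_pos: [0.579, -0.1908, 0.0849]
tcp_rot: [1.204, 2.901, 0.0]
wrist_force: [-0.2, -0.6, -1.0]
width: 0.693
grip_force: 33.8
```

```bash
python3 -c "
from h import *
todo([.5799,-.1909,.058])"
```

```text
t 22.07 at [ 0.579  -0.1908  0.0849] shift cm [-0.07  0.06  2.69] turn [ 0.     0.    -0.001] F [-0.24 -0.58 -0.97]
```

Call:
play_rows(commands=[[-0.07,0.06,0.3,0,0,0],[0,0,0.3,0,0,0],[0,0,0.3,0,0,0],[0,0,0.3,0,0,0],[0,0,0.2,0,0,0]])

```text
time: 22.48
tool_pos: [0.5794, -0.1906, 0.07]
tcp_rot: [-1.204, -2.901, 0.0]
wrist_force: [0.0, -0.4, -1.8]
width: 0.693
grip_force: 33.8
```

Call:
play_rows(commands=[[0,0,0.3,0,0,0],[0,0,0.3,0,0,0],[0,0,0.2,0,0,0],[0,0,0,0,0,0],[0,0,0,0,0,0]])

```text
time: 22.9
tool_pos: [0.5796, -0.1907, 0.0626]
tcp_rot: [-1.204, -2.901, -0.0]
wrist_force: [-0.6, 0.2, -0.9]
width: 0.696
grip_force: 33.8
```

Call:
play_rows(commands=[[0,0,0.2,0,0,0],[0,0,0.15,0,0,0],[0,0,0.05,0,0,0],[0,0,0,0,0,0],[0,0,0,0,0,0]])

```text
time: 23.32
tool_pos: [0.5798, -0.1908, 0.0588]
tcp_rot: [1.204, 2.902, -0.0]
wrist_force: [0.1, 0.3, -0.2]
width: 0.691
grip_force: 33.9
```

Call:
play_rows(commands=[[0,0,0,0,0,0],[0,0,0,0,0,0],[0,0,0,0,0,0],[0,0,0,0,0,0],[0,0,0,0,0,0]], grip=0)

```text
time: 23.73
tool_pos: [0.5799, -0.1908, 0.059]
tcp_rot: [1.204, 2.901, 0.0]
wrist_force: [-0.4, 0.4, -0.6]
width: 0.998
grip_force: 0.0
```

Call:
play_rows(commands=[[0,0,-1,0,0,0],[0,0,-2.5,0,0,0],[0,0,-3,0,0,0],[0,0,-3,0,0,0],[0,0,-2.5,0,0,0]])

```text
time: 24.15
tool_pos: [0.5803, -0.191, 0.1818]
tcp_rot: [1.203, 2.9, 0.0]
wrist_force: [0.7, 0.2, 1.2]
width: 1.0
grip_force: 0.0
```

```bash
python3 -c "
from h import *
a,i=snap('w9');lids(a,i);todo([.4455,-.042,.18])"
```

```text
lid px [253. 192.] encl [ 0.579  -0.1931  0.0343] ell [ 0.5795 -0.1933] [0.03055 0.0339 ]
lid px [ 58. 192.] encl [ 0.4671 -0.3059  0.0399] ell [ 0.466 -0.306] [0.031  0.0401]
t 24.2 at [ 0.5835 -0.1921  0.188 ] shift cm [20.38  0.83  0.6 ] turn [ 0.005  0.01  -0.001] F [ 1.19 -0.63  3.61]
```

Call:
play_rows(commands=[[3.3,0.15,0,0,0,0],[3.3,0.15,0,0,0,0],[3.3,0.15,0,0,0,0],[3.3,0.15,0,0,0,0],[3.3,0.15,0,0,0,0]])

```text
time: 24.62
tool_pos: [0.4675, -0.0678, 0.1793]
tcp_rot: [1.205, 2.901, 0.0]
wrist_force: [-0.2, 0.4, -0.1]
width: 0.999
grip_force: 0.0
```

Call:
play_rows(commands=[[3.3,0.15,0,0,0,0],[0,0,0,0,0,0],[0,0,0,0,0,0],[0,0,0,0,0,0],[0,0,0,0,0,0]])

```text
time: 25.03
tool_pos: [0.4475, -0.0449, 0.1795]
tcp_rot: [1.204, 2.9, 0.0]
wrist_force: [0.0, 0.3, 0.3]
width: 1.004
grip_force: 0.0
```

```bash
python3 -c "
from h import *
todo([.4455,-.042,.047]);a,i=snap('w10');lids(a,i)"
```

```text
t 25.03 at [ 0.4475 -0.0449  0.1795] shift cm [ 0.37  0.06 13.25] turn [ 0.001  0.002 -0.002] F [0.02 0.35 0.31]
lid px [257. 187.] encl [ 0.445  -0.0415  0.0298] ell [ 0.445  -0.0414] [0.0291  0.02915]
```

Call:
play_rows(commands=[[0.4,0.05,1,0,0,0],[0,0,2.4,0,0,0],[0,0,2.4,0,0,0],[0,0,2.4,0,0,0],[0,0,2.4,0,0,0]])

```text
time: 25.5
tool_pos: [0.4438, -0.0414, 0.0711]
tcp_rot: [-1.206, -2.901, 0.0]
wrist_force: [0.4, 0.9, 0.6]
width: 1.004
grip_force: 0.0
```

Call:
play_rows(commands=[[0,0,1.4,0,0,0],[0,0,1.2,0,0,0],[0,0,0,0,0,0],[0,0,0,0,0,0],[0,0,0,0,0,0]])

```text
time: 25.92
tool_pos: [0.4444, -0.0413, 0.047]
tcp_rot: [1.205, 2.901, 0.0]
wrist_force: [0.4, 0.2, -0.1]
width: 1.003
grip_force: 0.0
```

Call:
play_rows(commands=[[0,0,0,0,0,0],[0,0,0,0,0,0],[0,0,0,0,0,0],[0,0,0,0,0,0],[0,0,0,0,0,0]], grip=1, force=45)

```text
time: 26.33
tool_pos: [0.445, -0.0412, 0.048]
tcp_rot: [1.203, 2.9, 0.001]
wrist_force: [-0.5, 0.0, 6.5]
width: 0.688
grip_force: 48.1
```

Call:
play_rows(commands=[[0,0,0,0,0,0],[0,0,-1,0,0,0],[0,0,-2,0,0,0],[0,0,-2.5,0,0,0],[0,0,-2.5,0,0,0]])

```text
time: 26.75
tool_pos: [0.4417, -0.0407, 0.1264]
tcp_rot: [-1.203, -2.898, 0.002]
wrist_force: [0.5, -0.4, -3.6]
width: 0.689
grip_force: 50.0
```

Call:
play_rows(commands=[[0,0,-3,0,0,0],[0,0,-3,0,0,0],[0,0,-3,0,0,0],[0,0,-3,0,0,0],[0,0,-2,0,0,0]])

```text
time: 27.17
tool_pos: [0.4438, -0.041, 0.2695]
tcp_rot: [1.203, 2.9, 0.001]
wrist_force: [0.4, -0.3, -4.3]
width: 0.693
grip_force: 49.9
```

Call:
play_rows(commands=[[0,0,-1,0,0,0],[0,0,0,0,0,0],[0,0,0,0,0,0],[0,0,0,0,0,0],[0,0,0,0,0,0]])

```text
time: 27.58
tool_pos: [0.4424, -0.0408, 0.2742]
tcp_rot: [-1.203, -2.898, 0.002]
wrist_force: [-0.2, -0.6, -4.7]
width: 0.689
grip_force: 49.9
```

Call:
play_rows(commands=[[0,0,0,0,0,0],[0,0,0,0,0,0],[0,0,0,0,0,0],[0,0,0,0,0,0],[0,0,0,0,0,0]])

```text
time: 28.0
tool_pos: [0.4438, -0.041, 0.2766]
tcp_rot: [-1.204, -2.901, 0.0]
wrist_force: [-0.6, 0.1, -4.9]
width: 0.687
grip_force: 49.9
```

```bash
python3 -c "
from h import *
todo([.4455,-.042,.27])
a=optics.read_camera('scene');cv2.imwrite('pics/end.png',cv2.resize(a[:,:,::-1],(800,600)));print(sensors.read_state()['joint_vel'].round(3))"
```

```text
t 28.0 at [ 0.4438 -0.041   0.2766] shift cm [-0.19  0.05  0.66] turn [-0.    -0.    -0.001] F [-0.58  0.06 -4.87]
[ 0.002 -0.001 -0.003  0.001  0.002  0.   ]
```

View pics/end.png

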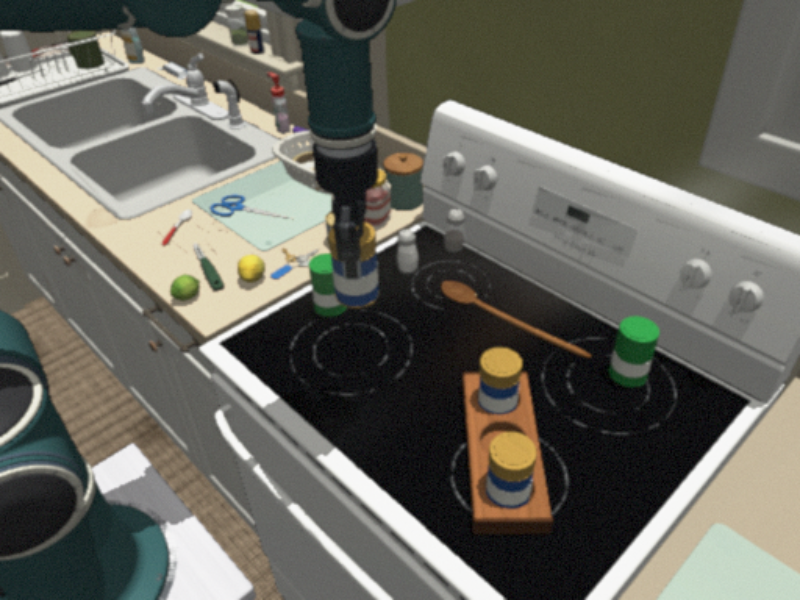

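Tins a and b stand upright in the outer wells, at (500,380) and (511,470). The full tin hangs upright in the gripper at (355,260), and the lemon, shaker and spoon haven't moved. Handing in.

```bash
python3 -c "
from workcell import order
print(order.finish_job())"
```

```text
the job is handed in; nothing more can be done
None
```

I've handed the job in: tin c is the full one (about 0.49 kg) and is held upright with its foot about 23 cm above the cooktop; nearly empty a and b are released in the holder's two outer wells, and the lemon, shaker and spoon look unmoved in the last picture.

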